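# Set the polishing spindle's speed under its dust cover

### The arm

A 7-joint arm with a two-finger parallel gripper is mounted at the origin on the work surface. World frame = base frame: x ahead of the robot, y to its left, z up, the work surface at z = 0. Lengths are in m, angles in rad, forces in N, time in s.
With the tool pointing down it reaches from about 0.425 to 0.8 m from the base axis. Payload 8.3 kg.
Tool frame: the origin (TCP) lies at the centre of the arm's flange, where the gripper is bolted on; the fingertips stand 173 mm ahead of it and the grasp point (between the pads) lies 155 mm ahead of it (manip.nose_length is the distance from the TCP to the fingertips, in m); z points along the fingers, y is the direction in which the jaws open and shut (so a half turn about z gives the same grasp; the last joint's range is limited). The gripper opens to 85 mm and grips with 20 to 120 N. Pads are 22 mm wide; open, the fingers measure 114 mm over their backs; the gripper's body (76 mm by 85 mm) begins 54 mm behind the grasp point. The pads swing forward as they close: fully open they stand 13 mm farther back than shut.
Start: joints at [-1.286, 0.383, 0.016, 1.37, -0.006, 1.388, -0.046], TCP at [0.213, 0.588, 0.405] pointing down, gripper open.
Joint ranges: [-2.95, 2.95], [-0.25, 2.06], [-1.52, 1.56], [0.18, 2.33], [-1.44, 4.58], [0.02, 2.06], [-3.01, 3.01]. Speed limits (rad/s): [2.39, 2.39, 3.01, 3.01, 3.14, 3.14, 3.14].

### API

Orientations are given as a rotation vector (axis times angle).
In Python, from rig import sensors, vision, order, manip gives the robot as it stands.
- The arm moves only by the tool step_arm, never from a script. Its argument "commands" is a list of rows, each an object with "xyz": the shift along the world's x, y, z normalised to -1 to 1, where 1 is 0.15 m, a list of three; "delta_rot": the turn, a rotation vector about the world's x, y, z normalised to -1 to 1, where 1 is 180 degrees, a list of three. In form: [{"xyz": [dx, dy, dz], "delta_rot": [rx, ry, rz]}, ...]. A call has 1 to 20 rows; each row is the pose to reach, as a shift and turn from the pose measured when the call began, turning the shorter way round; what a row does not reach only later rows make up. A row lasts 1/10 s, in which the tool goes at most 50 mm and 8.59 degrees, less where a joint would pass 70% of its speed; a pose out of reach is approached as far as the arm can. A call with a number of a shift or a turn outside -1 to 1 is refused whole. A call with a gripper value outside its range is refused whole. "gripper" is the opening, from 0 (shut) to 1 (fully open), set as the call begins (left out, the last holds). The fingers move at their own pace and stop on an object; "newtons" is the grip in N (left out, the last holds). Time passes only in rows, so rows that repeat a pose let the fingers close. It gives the time, the measured TCP pose, the force and the opening at its end, in the units of the state.
- sensors.get_state(): the state, without advancing time (a new reading comes with each control period).
- vision.capture(name): name is "scene" or "top"; returns a dict with "frame" (420x560x3 uint8, red, green, blue), "depth" (420x560 float32, m along the optical axis (not along the pixel's ray), 0 where there is no reading), "camera_matrix" (3x3 intrinsics, pixels), "k1" (the pictures are not rectified: a ray, as slopes to the right and down, at radius r is drawn at 1 + k1 r^2 times it, then the intrinsics apply), "world_to_cam" (4x4, takes a point from world to camera coordinates). Camera axes: x right, y down, z forward; pixel columns grow to the right and rows downward; lengths in m; the calibration is good to about 2 mm. A picture is of the moment at which its call begins.
- order.finish_job(): hands the job in, once; it reports no verdict.
The state is a dict: "time_s": time; "joint_positions": joint angles; "dq": joint speeds; "tau": joint torques, N m; "ee_pos": TCP position; "orientation": TCP orientation; "force": force on the tool from outside, world axes, zero at the start; "ft_torque": the same for the moment, N m; "finger_gap": opening from 0.0 (shut) to 1.0 (fully open).
Only numpy, scipy, OpenCV 4.12 (cv2) and the standard library are available. Lean on these libraries where they do the work, as an engineer would, in place of code of your own. Each camera call takes 0.05 s, during which the arm holds its last target. There are 200 camera calls.

### The job

Set the polishing spindle's speed: tip its round dust cover up by the edge lug with the opposite edge still on the rim, then lift it off, lay it flat, bar up, in the middle of the cork mat and let go. Turn the selector until it clicks at the three-stud mark. Then take the cover by its centre bar, lift it level and seat it fully on the pot again, leaving the other things on the bench where they are.

Things in the scene. Friction and masses are not known exactly. Their poses are not given: they have to be found in the camera images.
- spindle: Polishing spindle, fixed. In front a grey round cast pot, 170 mm across, 76 mm tall (rim z = 0.076), wall 6 mm, open on top; its inner floor, the dial plate at z = 0.036, carries the speed selector in the middle. Origin: under the pot's centre, on the bench; x points to the motor behind, which with its felt wheel stands 105 to 195 mm from the pot's centre, up to 80 mm aside, 95 mm tall.
- cover: Loose round aluminium dust cover, 160 g: plate 178 mm across, 5 mm thick, lying on the rim; under it a plug 6 mm deep, 151 mm across (147 at its foot), in the pot's mouth with 3.5 mm to spare all round; on top a centre bar and, at the -x edge, a lug. Origin: centre of the plug's underside, z up; z = 0.070 over the pot's centre when seated, 0.004 on the mat. Plate top 11 mm above it.
- cover_bar (a point): Middle of the cover's centre bar, 26 mm above the cover's origin. The bar is 40 mm along the cover's x, 14 mm wide along its y, and stands from 11 to 37 mm above the origin.
- cover_lug (a point): Middle of the cover's edge lug, at (-76, 0, 26) mm in the cover's frame. The lug is 18 mm along the cover's x, 14 mm wide along its y, and stands from 11 to 37 mm above the cover's origin.
- cover_back (a point): Point on the underside of the plate at the edge across from the lug, at (89, 0, 6) mm in the cover's frame; the cover tips about this edge.
- selector (a joint): Angle of the speed selector (rad), growing clockwise seen from above. Four detents: 0 = one stud, 1.2 = two studs, 2.4 = three studs, 3.6 = four studs; end stops just past 0 and 3.6. In the spindle's frame the pointer's direction is (1.8 - joint) counterclockwise from +x. Let go between detents it snaps to one.
- selector_grip (a point): Point on the selector's axis, z = 0.062, 2 mm below the top of its bar; x along the pointer. The black bar is 13 mm wide, 46 mm long, with a wedge nose at the pointer end and a white line on top, and stands from z = 0.042 to 0.064 on a disc 54 mm across.
- three_studs (a point): The group of three raised studs on the dial plate, 59 mm from the selector's axis, where the pointer must point. Groups of one, two, three and four small dark studs stand round the dial clockwise.
- mat: Square cork mat, 210 x 210 x 4 mm, fixed to the bench; origin at the centre of its underside.
- vise: Small cast iron vise, fixed: 130 mm (x) by 85 mm, jaws to 120 mm, with an upright nylon-tipped wooden ring clamp in them, up to 187 mm above the bench; its screw and tommy bar reach 92 mm behind its centre. Origin under its centre.
- mallet: rawhide-faced mallet lying on the bench, maple handle, 270 x 84 x 41 mm; origin under its middle, x along the handle to the head (bystander)
- stick: brass ring sizing stick with dark wooden handle, lying, 280 mm long, 25 mm thick; origin under its middle, x along it to the thin end (bystander)
- block: steel ring stretcher block 75 x 50 x 45 mm; origin at the centre of its underside (bystander)
- jar: amber glass jar with steel cap, 56 mm across, 60 mm tall; origin at the centre of its underside (bystander)
- tin: round flat steel tin, 62 mm across, 26 mm tall; origin at the centre of its underside (bystander)
- ringcone: dark wooden ring display cone, 48 mm foot, 66 mm tall; origin at the centre of its underside (bystander)
- brush: bench brush lying on the bench, about 220 mm long; x along it (bystander)

How it is judged:
On the way, in this order (a step that is already met when the one before it is completed fails the run):
1. the cover is tipped up at least 0.2 rad, held by its lug, its opposite edge still on the pot's rim (angle between cover's own z axis and vertical above 0.2 rad and z of cover_back in the frame of spindle between 0.055 and 0.088 m and horizontal distance between cover_back and spindle between 0.065 and 0.108 m and distance between the grasp point and cover_lug below 0.035 m), for 0.1 s.
2. the cover lies flat, bar up, on the cork mat, within 50 mm of its middle, let go (angle between cover's own z axis and vertical below 0.06 rad and horizontal distance between cover and mat below 0.05 m and height (world z) of cover below 0.009 m and contact force between the fingers and cover below 0.1 N), for 0.2 s.
3. the selector is at the three-stud mark, within 0.2 rad, with the cover still on the mat (value of joint selector between 2.2 and 2.6 rad and horizontal distance between cover and mat below 0.055 m and height (world z) of cover below 0.009 m), for 0.3 s.
4. the cover is held by its centre bar and lifted level (within 0.25 rad) at least 30 mm above the bench (distance between the grasp point and cover_bar below 0.032 m and angle between cover's own z axis and vertical below 0.25 rad and height (world z) of cover above 0.03 m and contact force between the fingers and cover above 0.5 N), for 0.1 s.
At the end, for the whole second after the job is handed in: The selector rests in the three-stud detent (2.4 rad, within 0.2) and the cover, right way up and at rest, is seated fully on the pot: plug in the mouth, centred within 7 mm, within 3 mm of its seated height and 0.03 rad of level (value of joint selector between 2.2 and 2.6 rad and horizontal distance between cover and spindle below 0.007 m and z of cover in the frame of spindle between 0.067 and 0.073 m and angle between cover's own z axis and vertical below 0.03 rad and linear speed of cover below 0.02 m/s); the robot touches nothing.
It fails at once if a bystander (mallet, stick, block, jar, tin, ring cone, brush) is shifted by more than 25 mm (distance of any of mallet, stick, block, jar, tin, ringcone, brush from where it was at the start of the episode above 0.025 m).
It also fails if it takes over 72 s, if anything falls off the work surface, if the arm or the gripper's body presses on something with over 40 N, if the wrist force passes 120 N, or if a joint passes its speed limit or range.

## Working session

There is one attempt and no reset: what is moved stays moved. The work goes in short steps, Python scripts to look and compute and a tool call to move; the robot and the scene stay as the last step left them, time stands still between calls to the robot, and variables do not carry over. Pictures are saved under pics/ and viewed, on a budget of 10 in all, crops included, one or two more only if the job needs it, and the job is handed in when it is done.

Besides the shell and the picture viewer there is one more tool, called after "Request:" as name(argument=value, ...), one argument or row to a line, values as JSON. step_arm: Moves the arm, as the interface text tells. Scaled input: -1 to 1 covers 0.15 m each way for a shift and 180 degrees each way for a turn. Its arguments: {"type":"object","properties":{"commands":{"type":"array"},"gripper":{"type":"number"},"newtons":{"type":"number"}},"required":["commands"]}

```bash
ls; mkdir -p pics; cat > h.py <<'E'
import numpy as np, cv2
from rig import sensors, vision, order, manip
def cap(n, save=None):
    c=vision.capture(n)
    if save: cv2.imwrite('pics/'+save, c['frame'][:,:,::-1])
    return c
def cloud(c):
    d=c['depth']; K=c['camera_matrix']; h,w=d.shape
    u,v=np.meshgrid(np.arange(w),np.arange(h))
    s=cv2.undistortPoints(np.stack([u,v],-1).reshape(-1,1,2).astype(float),K,np.array([c['k1'],0,0,0.])).reshape(h,w,2)
    P=np.dstack([s,np.ones((h,w))])
    T=np.linalg.inv(c['world_to_cam']); R=T[:3,:3]; o=T[:3,3]
    return (P*d[...,None])@R.T+o, P@R.T, o   # points, rays, origin
def onplane(c,u,v,z):
    _,r,o=cloud(c); r=r[int(round(v)),int(round(u))]; return o+r*(z-o[2])/r[2]
def st():
    s=sensors.get_state(); print({k:np.round(s[k],3).tolist() for k in ('time_s','ee_pos','orientation','force','finger_gap')}); return s
E
python3 - <<'E'
from h import *
s=st(); print(manip.nose_length)
for n in('scene','top'):
    c=cap(n,n+'0.png'); T=np.linalg.inv(c['world_to_cam']); print(n,T.round(3).tolist(),c['k1'],c['camera_matrix'].tolist(), (c['depth']>0).mean())
E
```

```text
pics
{'time_s': 0.0, 'ee_pos': [0.213, 0.587, 0.404], 'orientation': [-0.544, -3.094, 0.003], 'force': [0.022, 0.257, -0.02], 'finger_gap': 0.998}
0.1734
scene [[0.364, 0.709, -0.604, 1.195], [0.931, -0.266, 0.248, -0.276], [0.016, -0.653, -0.757, 0.913], [0.0, 0.0, 0.0, 1.0]] -0.07455865255573663 [[383.59175128436436, 0.0, 276.0364543569056], [0.0, 383.59175128436436, 213.21476936707725], [0.0, 0.0, 1.0]] 0.9961224489795918
top [[-0.031, -0.978, 0.205, 0.313], [-1.0, 0.031, -0.006, 0.016], [-0.0, -0.205, -0.979, 1.342], [0.0, 0.0, 0.0, 1.0]] 0.014165467289363564 [[459.93178782687676, 0.0, 283.6260501351335], [0.0, 459.93178782687676, 206.780183994012], [0.0, 0.0, 1.0]] 0.9958715986394557
```

View pics/scene0.png

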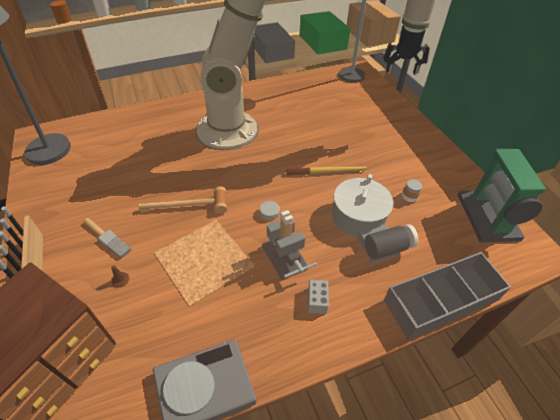

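View pics/top0.png

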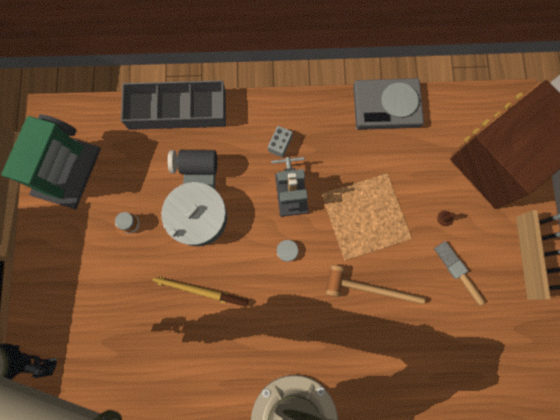

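The scene view shows the pot at (363,207) with its lug at (369,178) and motor at (390,242). The mat is at (203,260), with the vise between them at (288,250). In the top view the pot is at (194,213), the mat at (367,217) and the vise at (292,190). The jar (126,222) and the stick (200,292) are near the pot.

```bash
python3 - <<'E'
from h import *
for n in('scene','top'):
    c=cap(n); X,_,_=cloud(c); f=c['frame']; hsv=cv2.cvtColor(f,cv2.COLOR_RGB2HSV)
    # region limits
    r={'scene':(310,420,160,250),'top':(150,240,170,260)}[n]
    M=np.zeros(f.shape[:2],bool); M[r[2]:r[3],r[0]:r[1]]=1
    p=X[M&(abs(X[...,2]-.081)<.006)][:,:2].astype(np.float32)
    print(n,'plate pts',len(p),'minEncl',cv2.minEnclosingCircle(p), 'medz',np.median(X[M&(abs(X[...,2]-.081)<.006)][:,2]))
    ctr=np.median(p,0)
    q=X[M&(X[...,2]>.093)&(X[...,2]<.125)]
    q=q[np.hypot(*(q[:,:2]-ctr).T)<.1]
    far=np.hypot(*(q[:,:2]-ctr).T)>.05
    print('bar',q[~far].mean(0),'n',(~far).sum(),'lug',q[far].mean(0),far.sum(), 'maxz',q[:,2].max(), cv2.minAreaRect(q[~far][:,:2].astype(np.float32)*1000))
    # mat
    m=(abs(X[...,2]-.004)<.012)
    hs=cv2.inRange(hsv,(8,60,120),(25,200,255))>0
    r={'scene':(140,260,210,310),'top':(315,420,165,265)}[n]
    M=np.zeros(f.shape[:2],np.uint8); M[r[2]:r[3],r[0]:r[1]]=1
    g=cv2.cvtColor(f,cv2.COLOR_RGB2HSV); print('mat col', f[{'scene':(260,203),'top':(217,367)}[n]], 'bench', f[{'scene':(300,100),'top':(290,100)}[n]])
E
python3 - <<'E'
import sys; sys.path.insert(0,'.')
from h import *
c=cap('top'); 
for u,v in [(324,193),(386,176),(410,238),(347,258)]: print(onplane(c,u,v,.004).round(3))
c=cap('scene')
for u,v in [(156,258),(209,223),(252,264),(193,302)]: print(onplane(c,u,v,.004).round(3))
E
```

```text
scene plate pts 2318 minEncl ((0.6199890971183777, 0.27525007724761963), 0.14358583092689514) medz 0.08008203106487682
bar [0.57124399 0.25909515 0.10432109] n 59 lug [0.51348388 0.30992186 0.10254016] 30 maxz 0.11067567996482552 ((568.4528198242188, 261.9307556152344), (13.739995956420898, 40.98859405517578), 47.38496398925781)
mat col [222 165 109] bench [167 109  67]
top plate pts 2923 minEncl ((0.5950573086738586, 0.2697986364364624), 0.11671873927116394) medz 0.08115012970829172
bar [0.56813531 0.26087602 0.10538261] n 89 lug [0.51090881 0.31111082 0.1053577 ] 38 maxz 0.11461343171288574 ((568.7460327148438, 261.55633544921875), (15.394926071166992, 38.52582550048828), 48.677772521972656)
mat col [170 123  79] bench [156  97  54]
[ 0.631 -0.114  0.004]
[ 0.678 -0.303  0.004]
[ 0.488 -0.359  0.004]
[ 0.435 -0.171  0.004]
[ 0.507 -0.359  0.004]
[ 0.435 -0.184  0.004]
[ 0.622 -0.109  0.004]
[ 0.68  -0.292  0.004]
```

Request:
step_arm(
  commands=[
    {"xyz": [0.33, -0.31, 0], "delta_rot": [0, 0, -0.04]},
    {"xyz": [0.66, -0.62, 0], "delta_rot": [0, 0, -0.08]},
    {"xyz": [1, -0.93, 0], "delta_rot": [0, 0, -0.117]},
    {"xyz": [1, -0.93, 0], "delta_rot": [0, 0, -0.117]},
    {"xyz": [1, -0.93, 0], "delta_rot": [0, 0, -0.117]},
    {"xyz": [1, -0.93, 0], "delta_rot": [0, 0, -0.117]},
  ],
  gripper=0.6,
  newtons=80,
)

```text
time_s: 0.9
ee_pos: [0.3647, 0.4464, 0.4046]
orientation: [1.106, 2.94, -0.001]
force: [0.7, 0.9, -0.3]
finger_gap: 0.598
```

Request:
step_arm(
  commands=[
    {"xyz": [0.33, -0.3, -0.2], "delta_rot": [0, 0, 0]},
    {"xyz": [0.66, -0.6, -0.4], "delta_rot": [0, 0, 0]},
    {"xyz": [0.98, -0.906, -0.5], "delta_rot": [0, 0, 0]},
    {"xyz": [0.98, -0.906, -0.5], "delta_rot": [0, 0, 0]},
    {"xyz": [0.98, -0.906, -0.5], "delta_rot": [0, 0, 0]},
    {"xyz": [0.98, -0.906, -0.5], "delta_rot": [0, 0, 0]},
  ],
)

```text
time_s: 1.5
ee_pos: [0.5127, 0.3092, 0.3283]
orientation: [-1.11, -2.938, 0.004]
force: [-0.3, 0.5, -0.2]
finger_gap: 0.6
```

```bash
python3 - <<'E'
from h import *
st()
c=cap('scene'); f=c['frame'][130:260,290:460]
d=cap('top')['frame'][150:280,120:290]
cv2.imwrite('pics/a1.png',np.vstack([cv2.resize(f,None,fx=2.3,fy=2.3,interpolation=3)[:, :391],cv2.resize(d,None,fx=2.3,fy=2.3,interpolation=3)[:, :391]])[:598,:,::-1])
E
```

```text
{'time_s': 1.5, 'ee_pos': [0.513, 0.309, 0.328], 'orientation': [-1.11, -2.938, 0.004], 'force': [-0.345, 0.517, -0.155], 'finger_gap': 0.6}
```

View pics/a1.png

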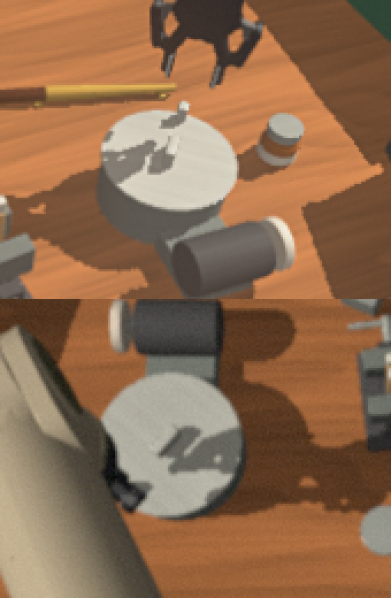

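Upper crop: the open fingers straddle the lug at (184,107). Lower crop: the arm covers the lug and the bar is at (180,440). The jaws are lined up across the lug, so I descend and grip.

Request:
step_arm(
  commands=[
    {"xyz": [-0.005, 0.008, -0.25], "delta_rot": [0, 0, 0]},
    {"xyz": [-0.005, 0.008, -0.4], "delta_rot": [0, 0, 0]},
    {"xyz": [-0.005, 0.008, -0.467], "delta_rot": [0, 0, 0]},
    {"xyz": [-0.005, 0.008, -0.467], "delta_rot": [0, 0, 0]},
    {"xyz": [-0.005, 0.008, -0.467], "delta_rot": [0, 0, 0]},
  ],
)

```text
time_s: 2.1
ee_pos: [0.5096, 0.3151, 0.2607]
orientation: [-1.1, -2.942, -0.003]
force: [-0.3, 0.0, 0.5]
finger_gap: 0.602
```

Request:
step_arm(
  commands=[
    {"xyz": [0, 0, 0], "delta_rot": [0, 0, 0]},
    {"xyz": [0, 0, 0], "delta_rot": [0, 0, 0]},
    {"xyz": [0, 0, 0], "delta_rot": [0, 0, 0]},
    {"xyz": [0, 0, 0], "delta_rot": [0, 0, 0]},
    {"xyz": [0, 0, 0], "delta_rot": [0, 0, 0]},
    {"xyz": [0, 0, 0], "delta_rot": [0, 0, 0]},
    {"xyz": [0, 0, 0], "delta_rot": [0, 0, 0]},
    {"xyz": [0, 0, 0], "delta_rot": [0, 0, 0]},
  ],
  gripper=0,
)

```text
time_s: 2.9
ee_pos: [0.5099, 0.3153, 0.2622]
orientation: [1.101, 2.942, 0.006]
force: [-1.8, -0.8, 6.0]
finger_gap: 0.138
```

Request:
step_arm(
  commands=[
    {"xyz": [0.048, -0.042, 0.054], "delta_rot": [0.0105, 0.012, 0]},
    {"xyz": [0.098, -0.085, 0.106], "delta_rot": [0.021, 0.024, 0]},
    {"xyz": [0.15, -0.13, 0.153], "delta_rot": [0.0314, 0.036, 0]},
    {"xyz": [0.203, -0.176, 0.199], "delta_rot": [0.0418, 0.048, 0]},
    {"xyz": [0.258, -0.224, 0.24], "delta_rot": [0.0522, 0.06, 0]},
    {"xyz": [0.315, -0.273, 0.277], "delta_rot": [0.0627, 0.072, 0]},
    {"xyz": [0.315, -0.273, 0.277], "delta_rot": [0.0627, 0.072, 0]},
    {"xyz": [0.315, -0.273, 0.277], "delta_rot": [0.0627, 0.072, 0]},
    {"xyz": [0.315, -0.273, 0.277], "delta_rot": [0.0627, 0.072, 0]},
  ],
)

```text
time_s: 3.8
ee_pos: [0.5564, 0.2753, 0.3034]
orientation: [-1.0, -2.676, -0.156]
force: [0.4, 0.4, -2.5]
finger_gap: 0.141
```

```bash
cat >> h.py <<'E'
def plate(c,ctr,R,zmin,zmax,bar=.0):
    "plane of the light grey plate: points within R of ctr"
    X,_,_=cloud(c); hsv=cv2.cvtColor(c['frame'],cv2.COLOR_RGB2HSV)
    m=(np.hypot(X[...,0]-ctr[0],X[...,1]-ctr[1])<R)&(X[...,2]>zmin)&(X[...,2]<zmax)&(hsv[...,1]<50)&(hsv[...,2]>70)
    p=X[m]
    for _ in range(6):
        A=np.c_[p[:,:2]-p[:,:2].mean(0),np.ones(len(p))]; k=np.linalg.lstsq(A,p[:,2],rcond=None)[0]
        r=p[:,2]-A@k; ok=abs(r-np.median(r))<max(.004,1.5*np.median(abs(r))); p=p[ok]
    print('plane n',len(p),'slopes',k[:2].round(3),'ctr',p.mean(0).round(4),'tilt',np.arctan(np.hypot(*k[:2])).round(3)); return p,k
E
python3 - <<'E'
from h import *
st()
c=cap('scene'); plate(c,(.575,.255),.09,.07,.16)
f=c['frame'][120:270,290:460]
cv2.imwrite('pics/a2.png',cv2.resize(f,None,fx=3,fy=3,interpolation=2)[:,:,::-1])
E
```

```text
{'time_s': 3.8, 'ee_pos': [0.556, 0.275, 0.303], 'orientation': [-1.0, -2.676, -0.156], 'force': [0.396, 0.376, -2.53], 'finger_gap': 0.141}
plane n 2176 slopes [-0.242  0.212] ctr [0.5762 0.258  0.1044] tilt 0.312
```

View pics/a2.png

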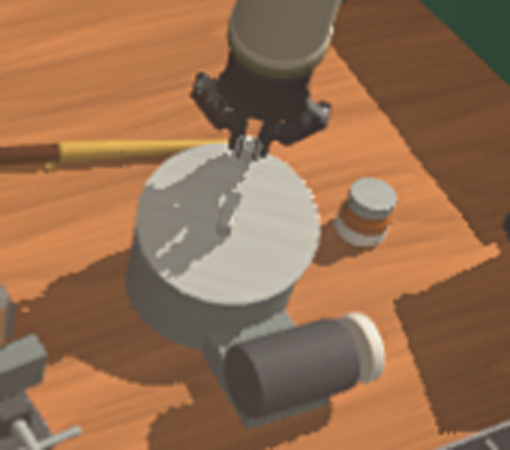

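The cover is tipped 0.31 rad, held at the lug (248,145). Its far edge is on the rim, at about z 0.074. Now I lift it off and level it.

Request:
step_arm(
  commands=[
    {"xyz": [0, 0, 0.15], "delta_rot": [0, 0, 0]},
    {"xyz": [0, 0, 0.35], "delta_rot": [0, 0, 0]},
    {"xyz": [0, 0, 0.55], "delta_rot": [0, 0, 0]},
    {"xyz": [0, 0, 0.75], "delta_rot": [-0.0157, -0.018, 0]},
    {"xyz": [0, 0, 0.93], "delta_rot": [-0.0314, -0.036, 0]},
    {"xyz": [0, 0, 0.93], "delta_rot": [-0.047, -0.054, 0]},
    {"xyz": [0, 0, 0.93], "delta_rot": [-0.0627, -0.072, 0]},
    {"xyz": [0, 0, 0.93], "delta_rot": [-0.0627, -0.072, 0]},
    {"xyz": [0, 0, 0.93], "delta_rot": [-0.0627, -0.072, 0]},
  ],
)

```text
time_s: 4.75
ee_pos: [0.5555, 0.2764, 0.4427]
orientation: [-1.095, -2.942, -0.005]
force: [0.3, -0.2, -1.6]
finger_gap: 0.137
```

```bash
python3 - <<'E'
from h import *
s=st()
c=cap('scene'); e=s['ee_pos']; plate(c,(e[0]+.057,e[1]-.0495),.09,e[2]-.2,e[2]-.12)
# selector / pot view
from collections import Counter
t=cap('top'); v=cap('scene')
a=cv2.resize(v['frame'][150:260,300:440],None,fx=4,fy=4,interpolation=2); b=cv2.resize(t['frame'][160:260,120:260],None,fx=4,fy=4,interpolation=2)
X,_,_=cloud(v); h=X[...,2][80:200,250:420]; 
# vise extents
for n,q in(('scene',v),('top',t)):
    X,_,_=cloud(q); m=(X[...,2]>.03)&(X[...,2]<.2)&(abs(X[...,1]+.0)<.075)&(X[...,0]>.52)&(X[...,0]<.75); p=X[m]; print(n,'vise',p.min(0).round(3),p.max(0).round(3),m.sum())
cv2.imwrite('pics/a3.png',np.vstack([a[:,:,::-1][:300],b[:300,:,::-1]]))
E
```

```text
{'time_s': 4.75, 'ee_pos': [0.555, 0.276, 0.443], 'orientation': [-1.095, -2.942, -0.005], 'force': [0.259, -0.2, -1.568], 'finger_gap': 0.137}
plane n 2346 slopes [-0.011  0.01 ] ctr [0.621  0.2223 0.2602] tilt 0.015
scene vise [ 0.588 -0.055  0.031] [0.75  0.04  0.187] 1413
top vise [ 0.572 -0.055  0.031] [0.749 0.041 0.192] 1074
```

View pics/a3.png

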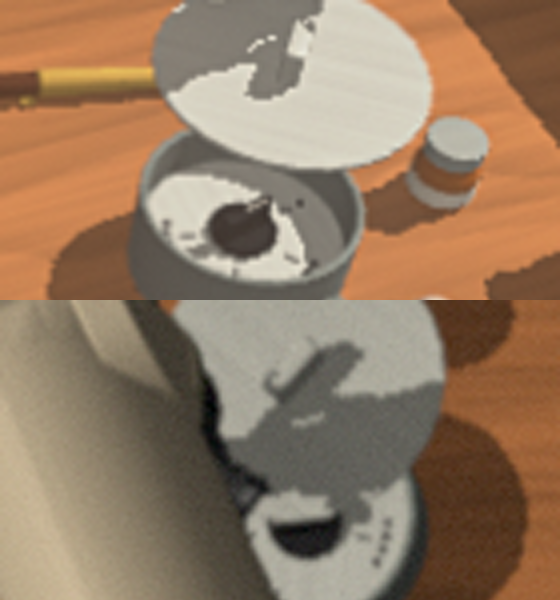

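The cover is level (0.015 rad) and off the pot. Its plug is at z≈0.249, about 57 mm above the vise. The crops show the black selector at (243,228) in the open pot. Now I carry the cover to the mat.

Request:
step_arm(
  commands=[
    {"xyz": [-0.02, -0.12, 0], "delta_rot": [0, 0, 0]},
    {"xyz": [-0.05, -0.35, 0], "delta_rot": [0, 0, 0]},
    {"xyz": [-0.08, -0.6, 0], "delta_rot": [0, 0, 0]},
    {"xyz": [-0.1, -0.8, 0], "delta_rot": [0, 0, 0]},
    {"xyz": [-0.12, -1, 0], "delta_rot": [0, 0, 0]},
  ],
)

```text
time_s: 5.4
ee_pos: [0.5382, 0.1232, 0.4425]
orientation: [-1.101, -2.94, -0.005]
force: [-0.1, -0.6, -1.3]
finger_gap: 0.139
```

Request:
step_arm(
  commands=[
    {"xyz": [-0.03, -0.25, 0], "delta_rot": [0, 0, 0]},
    {"xyz": [-0.05, -0.5, 0], "delta_rot": [0, 0, 0]},
    {"xyz": [-0.08, -0.75, 0], "delta_rot": [0, 0, 0]},
    {"xyz": [-0.12, -1, 0], "delta_rot": [0, 0, 0]},
  ],
)

```text
time_s: 5.8
ee_pos: [0.5198, -0.0287, 0.4424]
orientation: [-1.102, -2.939, -0.006]
force: [0.6, -0.0, -1.8]
finger_gap: 0.137
```

Request:
step_arm(
  commands=[
    {"xyz": [-0.03, -0.25, 0], "delta_rot": [0, 0, 0]},
    {"xyz": [-0.05, -0.5, 0], "delta_rot": [0, 0, 0]},
    {"xyz": [-0.08, -0.75, 0], "delta_rot": [0, 0, 0]},
    {"xyz": [-0.12, -0.95, 0], "delta_rot": [0, 0, 0]},
    {"xyz": [-0.12, -1, 0], "delta_rot": [0, 0, 0]},
    {"xyz": [-0.12, -1, 0], "delta_rot": [0, 0, 0]},
  ],
)

```text
time_s: 6.4
ee_pos: [0.5013, -0.1806, 0.4424]
orientation: [-1.108, -2.936, -0.006]
force: [0.7, 0.3, -2.2]
finger_gap: 0.14
```

```bash
python3 - <<'E'
from h import *
s=st(); e=s['ee_pos']
c=cap('scene'); p,k=plate(c,(e[0]+.057,e[1]-.0495),.1,e[2]-.2,e[2]-.12); print(cv2.minEnclosingCircle(p[:,:2].astype(np.float32)), np.percentile(p[:,:2],[.5,99.5],axis=0).round(3).tolist())
E
```

```text
{'time_s': 6.4, 'ee_pos': [0.501, -0.181, 0.442], 'orientation': [-1.108, -2.936, -0.006], 'force': [0.653, 0.293, -2.189], 'finger_gap': 0.14}
plane n 2904 slopes [-0.011  0.008] ctr [ 0.5681 -0.2342  0.2597] tilt 0.014
((0.5606704950332642, -0.23057356476783752), 0.08926612138748169) [[0.477, -0.315], [0.645, -0.146]]
```

Request:
step_arm(
  commands=[
    {"xyz": [0, -0.04, -0.2], "delta_rot": [0, 0, 0]},
    {"xyz": [0, -0.04, -0.5], "delta_rot": [0, 0, 0]},
    {"xyz": [0, -0.04, -0.8], "delta_rot": [0, 0, 0]},
    {"xyz": [0, -0.04, -1], "delta_rot": [0, 0, 0]},
  ],
)

```text
time_s: 6.85
ee_pos: [0.5016, -0.1823, 0.289]
orientation: [-1.098, -2.936, -0.008]
force: [0.3, 0.1, -2.1]
finger_gap: 0.139
```

Request:
step_arm(
  commands=[
    {"xyz": [0, 0, -0.25], "delta_rot": [0, 0, 0]},
    {"xyz": [0, 0, -0.4], "delta_rot": [0, 0, 0]},
    {"xyz": [0, 0, -0.5], "delta_rot": [0, 0, 0]},
    {"xyz": [0, 0, -0.56], "delta_rot": [0, 0, 0]},
    {"xyz": [0, 0, -0.58], "delta_rot": [0, 0, 0]},
    {"xyz": [0, 0, -0.58], "delta_rot": [0, 0, 0]},
  ],
)

```text
time_s: 7.45
ee_pos: [0.502, -0.1817, 0.2022]
orientation: [-1.097, -2.936, -0.008]
force: [-0.2, 0.4, -1.5]
finger_gap: 0.143
```

Now the last few millimetres, slowly, until it touches.

Request:
step_arm(
  commands=[
    {"xyz": [0, 0, -0.013], "delta_rot": [0, 0, 0]},
    {"xyz": [0, 0, -0.026], "delta_rot": [0, 0, 0]},
    {"xyz": [0, 0, -0.035], "delta_rot": [0, 0, 0]},
    {"xyz": [0, 0, -0.035], "delta_rot": [0, 0, 0]},
  ],
)

```text
time_s: 7.85
ee_pos: [0.5022, -0.1817, 0.1972]
orientation: [-1.097, -2.937, -0.009]
force: [-0.8, -0.1, -0.5]
finger_gap: 0.141
```

Request:
step_arm(
  commands=[
    {"xyz": [0, 0, 0], "delta_rot": [0, 0, 0]},
    {"xyz": [0, 0, 0], "delta_rot": [0, 0, 0]},
    {"xyz": [0, 0, 0], "delta_rot": [0, 0, 0]},
    {"xyz": [0, 0, 0], "delta_rot": [0, 0, 0]},
    {"xyz": [0, 0, 0.1], "delta_rot": [0, 0, 0]},
    {"xyz": [0, 0, 0.3], "delta_rot": [0, 0, 0]},
    {"xyz": [0, 0, 0.6], "delta_rot": [0, 0, 0]},
    {"xyz": [0, 0, 1], "delta_rot": [0, 0, 0]},
  ],
  gripper=0.6,
)

```text
time_s: 8.65
ee_pos: [0.5015, -0.1817, 0.339]
orientation: [-1.097, -2.935, -0.008]
force: [1.2, 0.3, 0.7]
finger_gap: 0.601
```

```bash
python3 - <<'E'
from h import *
s=st()
c=cap('scene'); p,k=plate(c,(.559,-.237),.12,.008,.03); print(cv2.minEnclosingCircle(p[:,:2].astype(np.float32)))
X,_,_=cloud(c); m=(np.hypot(X[...,0]-.56,X[...,1]+.237)<.035)&(X[...,2]>.027)&(X[...,2]<.06); q=X[m]; print('bar',q.mean(0),cv2.minAreaRect(q[:,:2].astype(np.float32)*1000))
# pot: dial view
t=cap('top')
a=cv2.resize(c['frame'][165:250,320:410],None,fx=6,fy=6,interpolation=2); b=cv2.resize(t['frame'][173:258,150:240],None,fx=6,fy=6,interpolation=2)
cv2.imwrite('pics/a4.png',cv2.resize(np.hstack([a,b]),None,fx=.74,fy=.74)[:,:,::-1])
E
```

```text
{'time_s': 8.65, 'ee_pos': [0.501, -0.182, 0.339], 'orientation': [-1.097, -2.935, -0.008], 'force': [1.184, 0.308, 0.653], 'finger_gap': 0.601}
plane n 2366 slopes [ 0.007 -0.009] ctr [ 0.5648 -0.233   0.0145] tilt 0.012
((0.5601688623428345, -0.23091280460357666), 0.08934482932090759)
bar [ 0.56353634 -0.23100864  0.03708135] ((561.8750610351562, -230.83045959472656), (15.095823287963867, 40.04536056518555), 46.71522521972656)
```

View pics/a4.png

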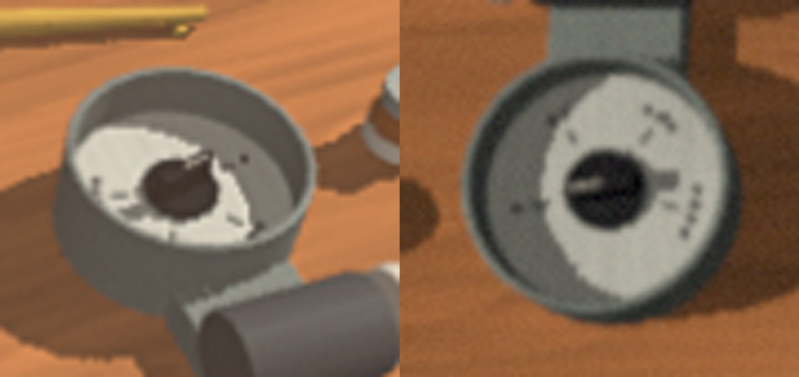

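The cover lies flat on the mat at (0.561,-0.231), tilt about 0.01 rad. In the dial crop (right half) the selector is at (607,190), pointing left towards the one-stud mark at (518,207). Two studs are at (555,118), three at (658,118) and four at (690,210).

```bash
python3 - <<'E'
from h import *
t=cap('top'); k=4.44
f=lambda x,y:(150+(x-400)/k,173+y/k)
def P(x,y,z):
    K=t['camera_matrix']; u,v=f(x,y); s=cv2.undistortPoints(np.array([[[u,v]]]),K,np.array([t['k1'],0,0,0.]))[0,0]
    T=np.linalg.inv(t['world_to_cam']); r=T[:3,:3]@[s[0],s[1],1]; o=T[:3,3]; return (o+r*(z-o[2])/r[2])[:2]
S={1:P(518,207,.038),2:P(555,118,.038),3:P(658,118,.038),4:P(690,212,.038)}
A=np.array([S[i] for i in(1,2,3,4)]); 
# circle centre from studs
M=np.c_[2*A,np.ones(4)]; s=np.linalg.lstsq(M,(A**2).sum(1),rcond=None)[0]; print('centre studs',s[:2],np.sqrt(s[2]+s[0]**2+s[1]**2))
c0=np.array([.569,.261]); print('disc', P(607,190,.064), P(607,190,.042))
for c in (c0,s[:2]):
    for i in S: print(i,np.degrees(np.arctan2(*(S[i]-c)[::-1])).round(1),np.hypot(*(S[i]-c)).round(4), 'implied yaw',np.degrees(np.arctan2(*(S[i]-c)[::-1])-(1.8-1.2*(i-1))).round(1))
d=P(570,188,.064)-P(607,190,.064); print('line dir',np.degrees(np.arctan2(d[1],d[0])))
# rim
X,_,_=cloud(t); X2,_,_=cloud(cap('scene'))
for X in(X,X2):
    m=(abs(X[...,2]-.076)<.003)&(abs(np.hypot(X[...,0]-.569,X[...,1]-.261)-.082)<.012); p=X[m][:,:2]
    M=np.c_[2*p,np.ones(len(p))]; s=np.linalg.lstsq(M,(p**2).sum(1),rcond=None)[0]; print('rim',s[:2],np.sqrt(s[2]+s[0]**2+s[1]**2),len(p))
# bar line via depth + brightness
    m=(X[...,2]>.052)&(X[...,2]<.07)&(np.hypot(X[...,0]-.569,X[...,1]-.261)<.03); q=X[m]; print('bar',q.mean(0),cv2.minAreaRect(q[:,:2].astype(np.float32)*1000))
E
```

```text
centre studs [0.56808395 0.26103224] 0.05754898105665999
disc [0.56172295 0.25488622] [0.56600708 0.25899601]
1 101.7 0.0575 implied yaw -1.5
2 35.2 0.0573 implied yaw 0.9
3 -37.4 0.0563 implied yaw -3.1
4 -108.5 0.0581 implied yaw -5.4
1 100.8 0.0572 implied yaw -2.4
2 34.7 0.0581 implied yaw 0.3
3 -36.9 0.0571 implied yaw -2.5
4 -107.6 0.0578 implied yaw -4.5
line dir 85.04852446214076
rim [0.56836281 0.2610878 ] 0.08142241380820439 311
bar [0.56783936 0.26013511 0.06285486] ((568.5792846679688, 261.8470764160156), (13.196046829223633, 46.834991455078125), 9.099112510681152)
rim [0.56779582 0.26136045] 0.08205070678750559 243
bar [0.5687963  0.25839594 0.06056907] ((567.0151977539062, 261.86309814453125), (14.775960922241211, 48.97985076904297), 10.659296035766602)
```

The pot centre is (0.5685,0.2612). The selector bar's long axis is at about 100°, so it is in the one-stud detent. I need to turn it 2.4 rad clockwise (-137.5°), so I move there with the jaws at 10°.

Request:
step_arm(
  commands=[
    {"xyz": [0, 0, 0.3], "delta_rot": [0, 0, 0]},
    {"xyz": [0, 0.25, 0.5], "delta_rot": [0, 0, -0.04]},
    {"xyz": [0, 0.55, 0.5], "delta_rot": [0, 0, -0.08]},
    {"xyz": [0.05, 0.85, 0.5], "delta_rot": [0, 0, -0.11]},
    {"xyz": [0.1, 1, 0.5], "delta_rot": [0, 0, -0.11]},
  ],
)

```text
time_s: 9.35
ee_pos: [0.5171, -0.0274, 0.4141]
orientation: [-1.586, -2.708, -0.012]
force: [1.1, 0.3, -0.1]
finger_gap: 0.604
```

Request:
step_arm(
  commands=[
    {"xyz": [0.05, 0.3, 0], "delta_rot": [0, 0, -0.04]},
    {"xyz": [0.1, 0.6, 0], "delta_rot": [0, 0, -0.08]},
    {"xyz": [0.15, 0.85, 0], "delta_rot": [0, 0, -0.1]},
    {"xyz": [0.2, 1, 0], "delta_rot": [0, 0, -0.11]},
  ],
)

```text
time_s: 9.75
ee_pos: [0.5464, 0.1267, 0.4127]
orientation: [-2.025, -2.396, -0.01]
force: [-0.1, -0.6, 0.5]
finger_gap: 0.595
```

Request:
step_arm(
  commands=[
    {"xyz": [0.05, 0.3, 0], "delta_rot": [0, 0, 0]},
    {"xyz": [0.1, 0.6, 0], "delta_rot": [0, 0, 0]},
    {"xyz": [0.15, 0.85, 0], "delta_rot": [0, 0, 0]},
    {"xyz": [0.15, 0.95, 0], "delta_rot": [0, 0, 0]},
    {"xyz": [0.15, 0.95, 0], "delta_rot": [0, 0, 0]},
    {"xyz": [0.15, 0.95, 0], "delta_rot": [0, 0, 0]},
  ],
)

```text
time_s: 10.35
ee_pos: [0.569, 0.2678, 0.412]
orientation: [-2.027, -2.395, -0.006]
force: [0.1, -0.5, 0.0]
finger_gap: 0.596
```

```bash
cat >> h.py <<'E'
def goal(x,y,z,yaw):
    from scipy.spatial.transform import Rotation as R
    s=sensors.get_state(); M=R.from_rotvec(s['orientation']); a=np.radians(yaw)
    Y=np.array([np.cos(a),np.sin(a),0]); Z=np.array([0,0,-1.]); G=R.from_matrix(np.c_[np.cross(Y,Z),Y,Z])
    D=(G*M.inv()).as_rotvec()/np.pi
    y=M.as_matrix()[:,1]; print('yaw now',np.degrees(np.arctan2(y[1],y[0])).round(1),'j',np.round(s['joint_positions'],2),'xyz',((np.array([x,y_ if False else 0,z])-0)*0).sum() if False else '')
    return ((np.array([x,0,z])+[0,1,0]*np.array(0)) ) if False else D
E
sed -i '/^def goal/,$d' h.py; cat >> h.py <<'E'
def goal(x,y,z,yaw):
    "normalised shift and turn from here to a tool-down pose, jaws along yaw (deg)"
    from scipy.spatial.transform import Rotation as R
    s=st(); M=R.from_rotvec(s['orientation']); a=np.radians(yaw)
    Y=np.array([np.cos(a),np.sin(a),0]); Z=np.array([0,0,-1.])
    D=(R.from_matrix(np.c_[np.cross(Y,Z),Y,Z])*M.inv()).as_rotvec()/np.pi
    print('j',np.round(s['joint_positions'],2),'xyz',((np.array([x,y,z])-s['ee_pos'])/.15).round(3),'rot',D.round(4))
E
python3 -c "
from h import *
goal(.5685,.2612,.219,10)"
```

```text
{'time_s': 10.35, 'ee_pos': [0.569, 0.268, 0.412], 'orientation': [-2.027, -2.395, -0.006], 'force': [0.112, -0.476, 0.03], 'finger_gap': 0.596}
j [-0.73  0.4   0.34  1.36 -0.14  1.4  -0.23] xyz [-0.003 -0.044 -1.287] rot [-0.0018 -0.0001  0.0027]
```

Request:
step_arm(
  commands=[
    {"xyz": [0, -0.044, -0.3], "delta_rot": [0, 0, 0]},
    {"xyz": [0, -0.044, -0.6], "delta_rot": [0, 0, 0]},
    {"xyz": [0, -0.044, -0.85], "delta_rot": [0, 0, 0]},
    {"xyz": [0, -0.044, -0.95], "delta_rot": [0, 0, 0]},
    {"xyz": [0, -0.044, -0.95], "delta_rot": [0, 0, 0]},
  ],
)

```text
time_s: 10.85
ee_pos: [0.5687, 0.2592, 0.2679]
orientation: [-2.029, -2.392, -0.0]
force: [0.3, -0.1, -0.2]
finger_gap: 0.601
```

```bash
python3 -c "
from h import *
goal(.5685,.2612,.219,10)"
```

```text
{'time_s': 10.85, 'ee_pos': [0.569, 0.259, 0.268], 'orientation': [-2.029, -2.392, -0.0], 'force': [0.333, -0.128, -0.222], 'finger_gap': 0.601}
j [-0.71  0.49  0.32  1.56 -0.17  1.12 -0.19] xyz [-0.001  0.013 -0.326] rot [-0.001  -0.0012  0.0034]
```

Request:
step_arm(
  commands=[
    {"xyz": [0, 0.013, -0.15], "delta_rot": [0, 0, 0.003]},
    {"xyz": [0, 0.013, -0.27], "delta_rot": [0, 0, 0.003]},
    {"xyz": [0, 0.013, -0.326], "delta_rot": [0, 0, 0.003]},
    {"xyz": [0, 0.013, -0.326], "delta_rot": [0, 0, 0.003]},
  ],
)

```text
time_s: 11.25
ee_pos: [0.5691, 0.2608, 0.2198]
orientation: [-2.019, -2.401, -0.001]
force: [-0.1, 0.2, -0.1]
finger_gap: 0.602
```

Request:
step_arm(
  commands=[
    {"xyz": [0, 0, 0], "delta_rot": [0, 0, 0]},
    {"xyz": [0, 0, 0], "delta_rot": [0, 0, 0]},
    {"xyz": [0, 0, 0], "delta_rot": [0, 0, 0]},
    {"xyz": [0, 0, 0], "delta_rot": [0, 0, 0]},
    {"xyz": [0, 0, 0], "delta_rot": [0, 0, 0]},
    {"xyz": [0, 0, 0], "delta_rot": [0, 0, 0]},
  ],
  gripper=0,
  newtons=50,
)

```text
time_s: 11.85
ee_pos: [0.5677, 0.2607, 0.2213]
orientation: [-2.016, -2.4, 0.004]
force: [-13.4, -4.3, 14.6]
finger_gap: 0.138
```

Request:
step_arm(
  commands=[
    {"xyz": [-0.005, -0.002, 0.013], "delta_rot": [0, 0, 0]},
    {"xyz": [-0.005, -0.002, 0.013], "delta_rot": [0, 0, 0]},
    {"xyz": [-0.005, -0.002, 0.013], "delta_rot": [0, 0, 0]},
  ],
)

```text
time_s: 12.15
ee_pos: [0.5671, 0.2606, 0.2217]
orientation: [-2.017, -2.4, 0.003]
force: [8.2, 3.7, -18.4]
finger_gap: 0.134
```

Request:
step_arm(
  commands=[
    {"xyz": [0.005, 0, -0.003], "delta_rot": [0, 0, 0]},
    {"xyz": [0.005, 0, -0.003], "delta_rot": [0, 0, -0.02]},
    {"xyz": [0.005, 0, -0.003], "delta_rot": [0, 0, -0.04]},
    {"xyz": [0.005, 0, -0.003], "delta_rot": [0, 0, -0.06]},
    {"xyz": [0.005, 0, -0.003], "delta_rot": [0, 0, -0.08]},
    {"xyz": [0.005, 0, -0.003], "delta_rot": [0, 0, -0.1]},
  ],
)

```text
time_s: 12.75
ee_pos: [0.567, 0.2604, 0.2215]
orientation: [-2.368, -2.051, 0.005]
force: [-6.4, -1.5, 1.4]
finger_gap: 0.14
```

Request:
step_arm(
  commands=[
    {"xyz": [0.004, 0, 0], "delta_rot": [0, 0, -0.035]},
    {"xyz": [0.004, 0, 0], "delta_rot": [0, 0, -0.07]},
    {"xyz": [0.004, 0, 0], "delta_rot": [0, 0, -0.105]},
    {"xyz": [0.004, 0, 0], "delta_rot": [0, 0, -0.14]},
    {"xyz": [0.004, 0, 0], "delta_rot": [0, 0, -0.175]},
    {"xyz": [0.004, 0, 0], "delta_rot": [0, 0, -0.21]},
    {"xyz": [0.004, 0, 0], "delta_rot": [0, 0, -0.245]},
    {"xyz": [0.004, 0, 0], "delta_rot": [0, 0, -0.28]},
    {"xyz": [0.004, 0, 0], "delta_rot": [0, 0, -0.315]},
    {"xyz": [0.004, 0, 0], "delta_rot": [0, 0, -0.35]},
  ],
)

```text
time_s: 13.75
ee_pos: [0.5657, 0.2607, 0.2215]
orientation: [-3.091, -0.506, 0.007]
force: [-13.6, -3.3, 5.2]
finger_gap: 0.137
```

```bash
python3 -c "
from h import *
goal(.5677,.2608,.2213,-127.5)"
```

```text
{'time_s': 13.75, 'ee_pos': [0.566, 0.261, 0.222], 'orientation': [-3.091, -0.506, 0.007], 'force': [-13.563, -3.297, 5.165], 'finger_gap': 0.137}
j [-0.92  0.59  0.62  1.61 -0.39  1.06 -1.44] xyz [ 0.013  0.001 -0.002] rot [-0.0036 -0.0004 -0.3116]
```

Request:
step_arm(
  commands=[
    {"xyz": [0, 0, 0], "delta_rot": [0, 0, -0.035]},
    {"xyz": [0, 0, 0], "delta_rot": [0, 0, -0.07]},
    {"xyz": [0, 0, 0], "delta_rot": [0, 0, -0.105]},
    {"xyz": [0, 0, 0], "delta_rot": [0, 0, -0.14]},
    {"xyz": [0, 0, 0], "delta_rot": [0, 0, -0.175]},
    {"xyz": [0, 0, 0], "delta_rot": [0, 0, -0.21]},
    {"xyz": [0, 0, 0], "delta_rot": [0, 0, -0.245]},
    {"xyz": [0, 0, 0], "delta_rot": [0, 0, -0.28]},
    {"xyz": [0, 0, 0], "delta_rot": [0, 0, -0.312]},
    {"xyz": [0, 0, 0], "delta_rot": [0, 0, -0.312]},
    {"xyz": [0, 0, 0], "delta_rot": [0, 0, -0.312]},
  ],
)

```text
time_s: 14.85
ee_pos: [0.5647, 0.2618, 0.2216]
orientation: [-2.965, 1.005, 0.004]
force: [-5.7, 1.5, -0.0]
finger_gap: 0.133
```

```bash
python3 -c "
from h import *
goal(.5677,.2608,.2213,-127.5)"
```

```text
{'time_s': 14.85, 'ee_pos': [0.565, 0.262, 0.222], 'orientation': [-2.965, 1.005, 0.004], 'force': [-5.716, 1.495, -0.019], 'finger_gap': 0.133}
j [-1.07  0.66  0.83  1.63 -0.55  1.1  -2.3 ] xyz [ 0.02  -0.006 -0.002] rot [-0.0035  0.0004 -0.0004]
```

Request:
step_arm(
  commands=[
    {"xyz": [0, 0, 0], "delta_rot": [0, 0, 0]},
    {"xyz": [0, 0, 0], "delta_rot": [0, 0, 0]},
    {"xyz": [0, 0, 0], "delta_rot": [0, 0, 0]},
    {"xyz": [0, 0, 0], "delta_rot": [0, 0, 0]},
    {"xyz": [0, 0, 0.2], "delta_rot": [0, 0, 0]},
    {"xyz": [0, 0, 0.5], "delta_rot": [0, 0, 0]},
    {"xyz": [0, 0, 0.8], "delta_rot": [0, 0, 0]},
    {"xyz": [0, 0, 1], "delta_rot": [0, 0, 0]},
  ],
  gripper=0.6,
)

```text
time_s: 15.65
ee_pos: [0.5652, 0.2612, 0.3752]
orientation: [-2.963, 1.005, -0.001]
force: [0.5, 0.1, 0.9]
finger_gap: 0.602
```

Request:
step_arm(
  commands=[
    {"xyz": [0, -0.25, 0.2], "delta_rot": [0, 0, 0.045]},
    {"xyz": [0, -0.55, 0.3], "delta_rot": [0, 0, 0.09]},
    {"xyz": [0, -0.85, 0.35], "delta_rot": [0, 0, 0.135]},
    {"xyz": [0, -1, 0.35], "delta_rot": [0, 0, 0.18]},
  ],
)

```text
time_s: 16.05
ee_pos: [0.5654, 0.1054, 0.4301]
orientation: [-3.125, 0.139, -0.001]
force: [0.1, 0.1, -0.7]
finger_gap: 0.601
```

```bash
python3 - <<'E'
from h import *
goal(.561,-.231,.195,49)
c=cap('scene');t=cap('top')
for q in(t,c):
    X,_,_=cloud(q); m=(X[...,2]>.052)&(X[...,2]<.07)&(np.hypot(X[...,0]-.5685,X[...,1]-.261)<.03); p=X[m]; print('bar',p.mean(0),cv2.minAreaRect(p[:,:2].astype(np.float32)*1000),len(p))
a=cv2.resize(c['frame'][165:250,320:410],None,fx=4.44,fy=4.44,interpolation=2); b=cv2.resize(t['frame'][173:258,150:240],None,fx=4.44,fy=4.44,interpolation=2)
cv2.imwrite('pics/a5.png',np.hstack([a,b])[:,:,::-1])
E
```

```text
{'time_s': 16.05, 'ee_pos': [0.565, 0.105, 0.43], 'orientation': [-3.125, 0.139, -0.001], 'force': [0.089, 0.095, -0.689], 'finger_gap': 0.601}
j [-0.91  0.35  0.89  1.5  -0.28  1.42 -1.67] xyz [-0.029 -2.243 -1.568] rot [-0.0021 -0.0051  0.8004]
bar [0.56431405 0.26395684 0.06324429] ((566.537841796875, 263.0172119140625), (14.032394409179688, 39.77396011352539), 54.08665084838867) 67
bar [0.56850039 0.26018433 0.06193278] ((566.9739379882812, 261.3853454589844), (12.88815975189209, 44.226722717285156), 53.97800064086914) 55
```

View pics/a5.png

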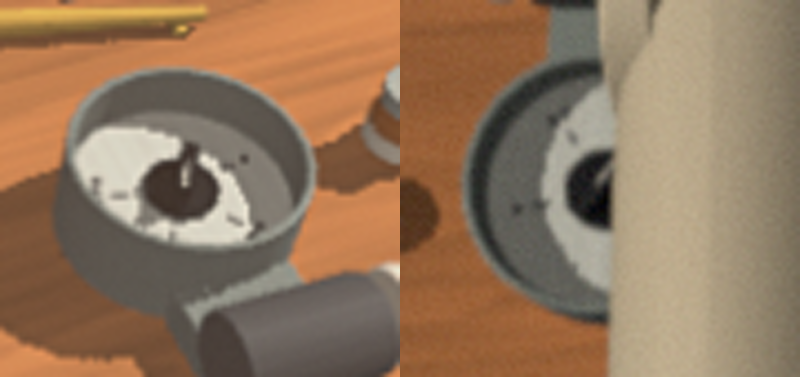

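The selector bar now lies along -36°. Three studs are at -37°, so it is in that detent; the dark nose is at (190,150) in the left crop. Back to the cover, turning the jaws to 47°.

Request:
step_arm(
  commands=[
    {"xyz": [0, -0.25, 0], "delta_rot": [0, 0, 0.045]},
    {"xyz": [0, -0.5, 0], "delta_rot": [0, 0, 0.09]},
    {"xyz": [0, -0.75, 0], "delta_rot": [0, 0, 0.135]},
    {"xyz": [0, -1, 0], "delta_rot": [0, 0, 0.18]},
    {"xyz": [0, -1, 0], "delta_rot": [0, 0, 0.225]},
    {"xyz": [0, -1, 0], "delta_rot": [0, 0, 0.27]},
    {"xyz": [0, -1, 0], "delta_rot": [0, 0, 0.315]},
    {"xyz": [0, -1, 0], "delta_rot": [0, 0, 0.36]},
    {"xyz": [0, -1, 0], "delta_rot": [0, 0, 0.4]},
  ],
)

```text
time_s: 17.05
ee_pos: [0.5656, -0.0438, 0.429]
orientation: [-2.611, -1.729, 0.014]
force: [0.1, 0.1, 0.9]
finger_gap: 0.6
```

Request:
step_arm(
  commands=[
    {"xyz": [0, -0.25, 0], "delta_rot": [0, 0, 0.045]},
    {"xyz": [0, -0.5, 0], "delta_rot": [0, 0, 0.09]},
    {"xyz": [0, -0.75, 0], "delta_rot": [0, 0, 0.135]},
    {"xyz": [0, -1, 0], "delta_rot": [0, 0, 0.18]},
    {"xyz": [0, -1, 0], "delta_rot": [0, 0, 0.225]},
    {"xyz": [0, -1, 0], "delta_rot": [0, 0, 0.27]},
    {"xyz": [0, -1, 0], "delta_rot": [0, 0, 0.315]},
    {"xyz": [0, -1, 0], "delta_rot": [0, 0, 0.36]},
    {"xyz": [0, -1, 0], "delta_rot": [0, 0, 0.39]},
  ],
)

```text
time_s: 17.95
ee_pos: [0.5661, -0.193, 0.4287]
orientation: [-1.138, -2.924, 0.02]
force: [-0.1, -0.6, 0.0]
finger_gap: 0.599
```

```bash
python3 - <<'E'
from h import *
goal(.561,-.2315,.195,47.5)
c=cap('top');
X,_,_=cloud(c); m=(np.hypot(X[...,0]-.56,X[...,1]+.237)<.035)&(X[...,2]>.027)&(X[...,2]<.06); q=X[m]; print(len(q)); print('bar',q.mean(0),cv2.minAreaRect(q[:,:2].astype(np.float32)*1000))
E
```

```text
{'time_s': 17.95, 'ee_pos': [0.566, -0.193, 0.429], 'orientation': [-1.138, -2.924, 0.02], 'force': [-0.12, -0.577, 0.032], 'finger_gap': 0.599}
j [-0.15  0.35  0.56  1.43 -0.17  1.43  1.24] xyz [-0.034 -0.257 -1.558] rot [ 0.0034 -0.0026  0.0001]
0
bar [nan nan nan] ((0.0, 0.0), (0.0, 0.0), 0.0)<stdin>:4: RuntimeWarning: Mean of empty slice.
  ret = um.true_divide(
```

The arm hides the cover from above, but the scene-view estimate is good enough. I descend on that.

Request:
step_arm(
  commands=[
    {"xyz": [-0.034, -0.257, -0.15], "delta_rot": [0.0034, -0.0026, 0]},
    {"xyz": [-0.034, -0.257, -0.4], "delta_rot": [0.0034, -0.0026, 0]},
    {"xyz": [-0.034, -0.257, -0.7], "delta_rot": [0.0034, -0.0026, 0]},
    {"xyz": [-0.034, -0.257, -0.95], "delta_rot": [0.0034, -0.0026, 0]},
    {"xyz": [-0.034, -0.257, -1], "delta_rot": [0.0034, -0.0026, 0]},
  ],
)

```text
time_s: 18.5
ee_pos: [0.5599, -0.23, 0.2738]
orientation: [-1.133, -2.922, 0.0]
force: [-1.3, 0.7, 0.4]
finger_gap: 0.599
```

```bash
python3 - <<'E'
from h import *
goal(.561,-.2315,.195,47.5)
E
```

```text
{'time_s': 18.5, 'ee_pos': [0.56, -0.23, 0.274], 'orientation': [-1.133, -2.922, 0.0], 'force': [-1.294, 0.655, 0.374], 'finger_gap': 0.599}
j [-0.06  0.48  0.54  1.61 -0.26  1.13  1.37] xyz [ 0.007 -0.01  -0.526] rot [-0.0008 -0.0024 -0.0006]
```

Request:
step_arm(
  commands=[
    {"xyz": [0.007, -0.01, -0.2], "delta_rot": [0, -0.002, 0]},
    {"xyz": [0.007, -0.01, -0.4], "delta_rot": [0, -0.002, 0]},
    {"xyz": [0.007, -0.01, -0.5], "delta_rot": [0, -0.002, 0]},
    {"xyz": [0.007, -0.01, -0.526], "delta_rot": [0, -0.002, 0]},
    {"xyz": [0.007, -0.01, -0.526], "delta_rot": [0, -0.002, 0]},
  ],
)

```text
time_s: 19.0
ee_pos: [0.5615, -0.2316, 0.1959]
orientation: [-1.136, -2.928, -0.003]
force: [0.0, 0.6, 0.2]
finger_gap: 0.6
```

Request:
step_arm(
  commands=[
    {"xyz": [0, 0, 0], "delta_rot": [0, 0, 0]},
    {"xyz": [0, 0, 0], "delta_rot": [0, 0, 0]},
    {"xyz": [0, 0, 0], "delta_rot": [0, 0, 0]},
    {"xyz": [0, 0, 0], "delta_rot": [0, 0, 0]},
    {"xyz": [0, 0, 0], "delta_rot": [0, 0, 0]},
    {"xyz": [0, 0, 0], "delta_rot": [0, 0, 0]},
    {"xyz": [0, 0, 0], "delta_rot": [0, 0, 0]},
  ],
  gripper=0,
  newtons=60,
)

```text
time_s: 19.7
ee_pos: [0.5621, -0.232, 0.1976]
orientation: [1.136, 2.927, 0.004]
force: [-0.1, 0.1, 7.3]
finger_gap: 0.145
```

Request:
step_arm(
  commands=[
    {"xyz": [0, 0, 0.1], "delta_rot": [0, 0, 0]},
    {"xyz": [0, 0, 0.3], "delta_rot": [0, 0, 0]},
    {"xyz": [0, 0, 0.55], "delta_rot": [0, 0, 0]},
    {"xyz": [0, 0, 0.8], "delta_rot": [0, 0, 0]},
    {"xyz": [0, 0, 1], "delta_rot": [0, 0, 0]},
  ],
)

```text
time_s: 20.2
ee_pos: [0.5619, -0.2323, 0.3512]
orientation: [1.136, 2.925, 0.004]
force: [0.9, -0.5, -1.8]
finger_gap: 0.144
```

Request:
step_arm(
  commands=[
    {"xyz": [0, 0, 0.2], "delta_rot": [0, 0, 0]},
    {"xyz": [0, 0, 0.4], "delta_rot": [0, 0, 0]},
    {"xyz": [0, 0, 0.6], "delta_rot": [0, 0, 0]},
    {"xyz": [0, 0, 0.6], "delta_rot": [0, 0, 0]},
  ],
)

```text
time_s: 20.6
ee_pos: [0.5617, -0.2332, 0.4474]
orientation: [1.134, 2.916, 0.005]
force: [-0.1, -0.1, -0.5]
finger_gap: 0.147
```

```bash
python3 - <<'E'
from h import *
s=st(); e=s['ee_pos']
c=cap('scene'); p,k=plate(c,e[:2],.1,e[2]-.21,e[2]-.15); print(cv2.minEnclosingCircle(p[:,:2].astype(np.float32)))
E
```

```text
{'time_s': 20.6, 'ee_pos': [0.562, -0.233, 0.447], 'orientation': [1.134, 2.916, 0.005], 'force': [-0.131, -0.148, -0.454], 'finger_gap': 0.147}
plane n 2667 slopes [ 0.011 -0.003] ctr [ 0.5798 -0.2342  0.2642] tilt 0.011
((0.5638898611068726, -0.23218132555484772), 0.08943407237529755)
```

The cover is held level (0.011 rad). I carry it over the vise to the pot.

Request:
step_arm(
  commands=[
    {"xyz": [0, 0.12, 0], "delta_rot": [0, 0, 0]},
    {"xyz": [0, 0.35, 0], "delta_rot": [0, 0, 0]},
    {"xyz": [0, 0.6, 0], "delta_rot": [0, 0, 0]},
    {"xyz": [0, 0.8, 0], "delta_rot": [0, 0, 0]},
    {"xyz": [0, 1, 0], "delta_rot": [0, 0, 0]},
  ],
)

```text
time_s: 21.15
ee_pos: [0.561, -0.0813, 0.4437]
orientation: [1.135, 2.922, 0.004]
force: [0.5, -0.4, -1.0]
finger_gap: 0.147
```

Request:
step_arm(
  commands=[
    {"xyz": [0, 0.25, 0], "delta_rot": [0, 0, 0]},
    {"xyz": [0, 0.5, 0], "delta_rot": [0, 0, 0]},
    {"xyz": [0, 0.75, 0], "delta_rot": [0, 0, 0]},
    {"xyz": [0.02, 1, 0], "delta_rot": [0, 0, 0]},
  ],
)

```text
time_s: 21.55
ee_pos: [0.5632, 0.07, 0.4429]
orientation: [1.136, 2.923, 0.002]
force: [0.9, -0.2, -1.6]
finger_gap: 0.146
```

Request:
step_arm(
  commands=[
    {"xyz": [0.01, 0.25, 0], "delta_rot": [0, 0, 0]},
    {"xyz": [0.02, 0.5, 0], "delta_rot": [0, 0, 0]},
    {"xyz": [0.02, 0.75, 0], "delta_rot": [0, 0, 0]},
    {"xyz": [0.02, 1, 0], "delta_rot": [0, 0, 0]},
    {"xyz": [0.02, 1, 0], "delta_rot": [0, 0, 0]},
  ],
)

```text
time_s: 22.05
ee_pos: [0.5642, 0.2272, 0.4408]
orientation: [1.124, 2.932, 0.003]
force: [-0.5, -0.2, -2.3]
finger_gap: 0.144
```

```bash
python3 - <<'E'
from h import *
goal(.5685,.2612,.36,47.5)
E
```

```text
{'time_s': 22.05, 'ee_pos': [0.564, 0.227, 0.441], 'orientation': [1.124, 2.932, 0.003], 'force': [-0.494, -0.196, -2.264], 'finger_gap': 0.144}
j [-0.69  0.34  0.35  1.37 -0.12  1.45  0.49] xyz [ 0.029  0.227 -0.539] rot [-0.0003  0.0006 -0.0031]
```

Request:
step_arm(
  commands=[
    {"xyz": [0.015, 0.1, -0.15], "delta_rot": [0, 0, 0]},
    {"xyz": [0.029, 0.227, -0.4], "delta_rot": [0, 0, 0]},
    {"xyz": [0.029, 0.227, -0.65], "delta_rot": [0, 0, 0]},
    {"xyz": [0.029, 0.227, -0.85], "delta_rot": [0, 0, 0]},
    {"xyz": [0.029, 0.227, -0.93], "delta_rot": [0, 0, 0]},
    {"xyz": [0.029, 0.227, -0.93], "delta_rot": [0, 0, 0]},
    {"xyz": [0.029, 0.227, -0.93], "delta_rot": [0, 0, 0]},
  ],
)

```text
time_s: 22.75
ee_pos: [0.569, 0.2611, 0.3027]
orientation: [1.124, 2.931, 0.004]
force: [-1.1, 0.4, -0.2]
finger_gap: 0.147
```

```bash
python3 - <<'E'
from h import *
goal(.5685,.2612,.264,49); e=sensors.get_state()['ee_pos']
def fit(p):
    M=np.c_[2*p,np.ones(len(p))]; s=np.linalg.lstsq(M,(p**2).sum(1),rcond=None)[0]; return s[:2].round(4),np.sqrt(s[2]+s[0]**2+s[1]**2).round(4)
for n in('scene','top'):
    c=cap(n,'b_'+n+'.png'); p,k=plate(c,e[:2],.1,e[2]-.21,e[2]-.165); print(n,cv2.minEnclosingCircle(p[:,:2].astype(np.float32)))
    hl=cv2.convexHull(p[:,:2].astype(np.float32))[:,0]; print(fit(hl))
    X,_,_=cloud(c); r=np.hypot(X[...,0]-e[0],X[...,1]-e[1]); m=(X[...,2]>e[2]-.165)&(X[...,2]<e[2]-.145)&(r>.05)&(r<.1); q=X[m]; print('lug',q.mean(0) if len(q) else None,len(q))
E
```

```text
{'time_s': 22.75, 'ee_pos': [0.569, 0.261, 0.303], 'orientation': [1.124, 2.931, 0.004], 'force': [-1.129, 0.444, -0.245], 'finger_gap': 0.147}
j [-0.71  0.46  0.32  1.52 -0.15  1.18  0.47] xyz [-0.003  0.001 -0.258] rot [-0.0005  0.001   0.0054]
plane n 1677 slopes [-0.001  0.004] ctr [0.5818 0.2527 0.1191] tilt 0.004
scene ((0.5683113932609558, 0.26178035140037537), 0.08972688764333725)
(array([0.5695, 0.2621]), np.float64(0.0883))
lug None 0
plane n 1100 slopes [ 0.006 -0.005] ctr [0.5773 0.2163 0.1209] tilt 0.008
top ((0.573215663433075, 0.247609943151474), 0.08618167042732239)
(array([0.5753, 0.2477]), np.float64(0.0756))
lug None 0
```

The cover is centred within about 1 mm over the pot. I lower it slowly.

Request:
step_arm(
  commands=[
    {"xyz": [-0.005, -0.003, -0.07], "delta_rot": [0, 0, 0]},
    {"xyz": [-0.005, -0.003, -0.14], "delta_rot": [0, 0, 0]},
    {"xyz": [-0.005, -0.003, -0.18], "delta_rot": [0, 0, 0]},
    {"xyz": [-0.005, -0.003, -0.21], "delta_rot": [0, 0, 0]},
    {"xyz": [-0.005, -0.003, -0.21], "delta_rot": [0, 0, 0]},
  ],
)

```text
time_s: 23.35
ee_pos: [0.5682, 0.2607, 0.2709]
orientation: [1.124, 2.931, 0.004]
force: [-0.7, -0.1, -2.1]
finger_gap: 0.147
```

Request:
step_arm(
  commands=[
    {"xyz": [0, 0, -0.012], "delta_rot": [0, 0, 0]},
    {"xyz": [0, 0, -0.024], "delta_rot": [0, 0, 0]},
    {"xyz": [0, 0, -0.036], "delta_rot": [0, 0, 0]},
    {"xyz": [0, 0, -0.043], "delta_rot": [0, 0, 0]},
    {"xyz": [0, 0, -0.043], "delta_rot": [0, 0, 0]},
  ],
)

```text
time_s: 23.85
ee_pos: [0.5682, 0.2607, 0.2644]
orientation: [1.124, 2.931, 0.004]
force: [-0.1, 0.0, -1.4]
finger_gap: 0.141
```

Request:
step_arm(
  commands=[
    {"xyz": [0, 0, -0.006], "delta_rot": [0, 0, 0]},
    {"xyz": [0, 0, -0.012], "delta_rot": [0, 0, 0]},
    {"xyz": [0, 0, -0.012], "delta_rot": [0, 0, 0]},
  ],
)

```text
time_s: 24.15
ee_pos: [0.5683, 0.2606, 0.2636]
orientation: [1.124, 2.931, 0.005]
force: [-3.5, -0.6, 5.4]
finger_gap: 0.145
```

Contact is +5 N at the seated height. I release and back off.

Request:
step_arm(
  commands=[
    {"xyz": [0, 0, 0], "delta_rot": [0, 0, 0]},
    {"xyz": [0, 0, 0], "delta_rot": [0, 0, 0]},
    {"xyz": [0, 0, 0], "delta_rot": [0, 0, 0]},
    {"xyz": [0, 0, 0], "delta_rot": [0, 0, 0]},
    {"xyz": [0, 0, 0], "delta_rot": [0, 0, 0]},
    {"xyz": [0, 0, 0.1], "delta_rot": [0, 0, 0]},
    {"xyz": [0, 0, 0.3], "delta_rot": [0, 0, 0]},
    {"xyz": [0, 0, 0.6], "delta_rot": [0, 0, 0]},
    {"xyz": [0, 0, 1], "delta_rot": [0, 0, 0]},
  ],
  gripper=0.6,
)

```text
time_s: 25.05
ee_pos: [0.5678, 0.2604, 0.4053]
orientation: [1.124, 2.932, 0.003]
force: [0.9, 1.3, -0.0]
finger_gap: 0.598
```

Request:
step_arm(
  commands=[
    {"xyz": [-0.2, -0.3, 0], "delta_rot": [0, 0, 0]},
    {"xyz": [-0.4, -0.6, 0], "delta_rot": [0, 0, 0]},
    {"xyz": [-0.6, -1, 0], "delta_rot": [0, 0, 0]},
    {"xyz": [-0.6, -1, 0], "delta_rot": [0, 0, 0]},
    {"xyz": [-0.6, -1, 0], "delta_rot": [0, 0, 0]},
  ],
)

```text
time_s: 25.55
ee_pos: [0.4768, 0.106, 0.4072]
orientation: [1.133, 2.927, 0.006]
force: [-0.3, 0.1, 0.5]
finger_gap: 0.604
```

```bash
python3 - <<'E'
from h import *
st()
for n in('scene','top'):
    c=cap(n,'c_'+n+'.png'); p,k=plate(c,(.5685,.261),.1,.07,.095); print(n,cv2.minEnclosingCircle(p[:,:2].astype(np.float32)),'z at pot centre')
    X,_,_=cloud(c); m=(X[...,2]>.093)&(X[...,2]<.125)&(np.hypot(X[...,0]-.5685,X[...,1]-.261)<.035); q=X[m]; print(cv2.minAreaRect(q[:,:2].astype(np.float32)*1000))
E
```

```text
{'time_s': 25.55, 'ee_pos': [0.477, 0.106, 0.407], 'orientation': [1.133, 2.927, 0.006], 'force': [-0.289, 0.121, 0.532], 'finger_gap': 0.604}
plane n 1903 slopes [-0.002  0.002] ctr [0.5734 0.2587 0.08  ] tilt 0.003
scene ((0.5681178569793701, 0.26201876997947693), 0.09067127108573914) z at pot centre
((568.5862426757812, 261.80560302734375), (13.692211151123047, 44.57386016845703), 46.92393112182617)
plane n 1296 slopes [-0.001  0.001] ctr [0.5603 0.2969 0.0811] tilt 0.001
top ((0.5686290264129639, 0.2630692720413208), 0.08845525234937668) z at pot centre
((564.1250610351562, 265.74029541015625), (14.735190391540527, 26.488588333129883), 50.95766830444336)
```

View pics/c_scene.png

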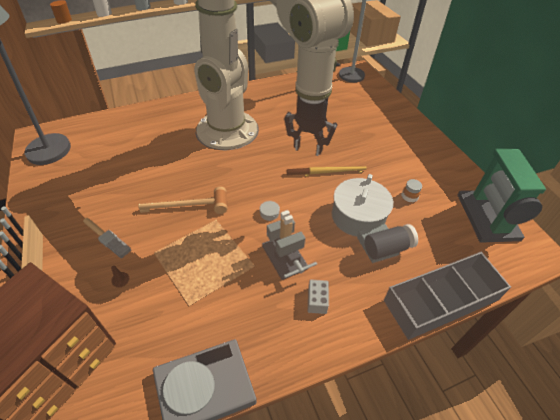

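The cover is back on the pot at (363,203). Its plate top is at z 0.080–0.081, the tilt is 0.003 rad or less, and it is centred within about 2 mm. The bystanders sit where they were in the first picture, and the arm is clear.

```bash
python3 -c "
from h import *
print(order.finish_job())"
```

```text
the job is handed in; nothing more can be done
None
```

The job is done and handed in at about 25.6 s. `finish_job` gives no verdict, so the results below come from my own measurements.

- **Tipping:** I tipped the cover up by its lug to about 0.31 rad, with the far edge still on the rim (about z 0.074). I then lifted it off.
- **Laying down:** The cover lay flat on the mat, about 6 mm from its middle (tilt about 0.01 rad), and I let go.
- **Selector:** I turned it 137.5° clockwise. After letting go, its bar lay at −36° against −37° measured for the three studs. I did not look at it again after that, because the cover is now over it.
- **Reseating:** I lifted the cover level by its centre bar (tilt about 0.01 rad) and seated it on the pot. The final check showed its plate top at z 0.080–0.081, tilt no more than 0.003 rad, and its centre within about 2 mm of the pot's. The arm is clear of everything.
- **Bystanders:** They looked unmoved in the last picture; I judged this by eye and did not measure it.

**Disagreements:**
- **Camera estimates:** The two cameras' estimates of the cover's centre differed by 1 mm at the end. With the cover held over the pot, the top camera was off by about 15 mm because the arm partly hid the cover, so I used the scene camera there.
- **Selector turn:** Gripping the selector slightly off its axis gave side forces of up to about 14 N and vertical forces of up to about 18 N while I centred the grip and turned it.

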